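# Count along the cutter rack and push the ring cutter into the third gap

### The arm

A 6-joint arm with a two-finger parallel gripper is mounted at the origin on the work surface. World frame = base frame: x ahead of the robot, y to its left, z up, the work surface at z = 0. Lengths are in m, angles in rad, forces in N, time in s.
With the tool pointing down it reaches from about 0.375 to 0.975 m from the base axis. Payload 3.8 kg.
Tool frame: the origin (TCP) lies between the finger pads; the fingertips stand 8 mm ahead of it and the grasp point (between the pads) lies 11 mm behind it; z points along the fingers, y is the line along which they close (so a half turn about z gives the same grasp; the last joint's range is limited). The gripper opens to 88 mm and grips with 3 to 60 N. Pads are 18 mm wide; open, the fingers measure 123 mm over their backs; the gripper's body (75 mm by 187 mm) begins 45 mm behind the grasp point.
Start: joints at [1.131, 0.264, 1.604, -0, 1.274, -0.037], TCP at [0.265, 0.621, 0.247] pointing down, gripper open.
Joint ranges: [-2.63, 2.63], [-0.94, 2.18], [0.31, 2.57], [-1.31, 4.45], [0, 2.66], [-2.55, 2.55]. Speed limits (rad/s): [2.57, 2.57, 3.14, 3.14, 3.14, 3.14].

### API

Orientations are given as a rotation vector (axis times angle).
In Python, from workcell import get_state, grab_frame, hand_in gives the robot as it stands. The module is installed in compiled form; this text tells all that it offers.
- The arm moves only by the shell command python3 -m jog 'ROWS' [FORCE]. ROWS is JSON, one flat list of numbers, 5 for each row, row after row: the shift along the tool's x, y, z in m, then the turn about the tool's z in degrees, then the closure in counts, from 0 (fully open) to 255 (shut). A call has 1 to 8 rows; each row shifts and turns the commanded pose from where the row before left it, along the tool's axes as they then stand; what a row does not reach is not made up. A row lasts 1/10 s, in which the tool goes at most 50 mm and 8.59 degrees, less where a joint would pass 70% of its speed; a pose out of reach is approached as far as the arm can. A call is refused whole if a number of a shift passes 0.05 or a number of a turn 8.59, either way. A call with a gripper value outside its range is refused whole. The fingers move at their own pace and stop on an object; FORCE is the grip in N (left out, the last holds). Time passes only in rows, so rows that do not move let the fingers close. It gives the time, the measured TCP pose, the force, the opening and the grip force at its end, in the units of the state.
- get_state(): the state, without advancing time (a new reading comes with each control period).
- grab_frame(name): name is "scene" or "top"; returns a dict with "image" (400x640x3 uint8, red, green, blue), "depth" (400x640 float32, m along the optical axis (not along the pixel's ray), 0 where there is no reading), "fx", "fy", "cx", "cy" (pixels), "extrinsics" (4x4, takes a point from world to camera coordinates). Camera axes: x right, y down, z forward; pixel columns grow to the right and rows downward; lengths in m; the calibration is good to about 2 mm. A picture is of the moment at which its call begins.
- hand_in(): hands the job in; it is judged then, once.
The state is a dict: "time": time; "qpos": joint angles; "joint_velocities": joint speeds; "joint_efforts": joint torques, N m; "position": TCP position; "tcp_rot": TCP orientation; "wrist_force": force on the tool from outside, world axes, zero at the start; "moment": the same for the moment, N m; "width": finger opening in m; "grip_force": force on a finger pad.
Only numpy, scipy, OpenCV 4.12 (cv2) and the standard library are available. Lean on these libraries where they do the work, as an engineer would, in place of code of your own. Each camera call takes 0.05 s, during which the arm holds its last target. There are 200 camera calls.

### The job

With your fingertips together, run along the rail at the back of the cutter rack to count its gaps, starting at the end with the tall post: flick the little flags of the first, second and third gap in that order, and leave the fourth flag alone. Then push the round ring cutter along the table into that third gap until it sits fully home against the back wall; never lift it or tip it over, and do not disturb the other things.

Things in the scene. Friction and masses are not known exactly. Their poses are not given: they have to be found in the camera images.
- rack: wooden rack fixed to the table: 5 dividers 8 mm thick and a back wall, all 30 mm high, make 4 gaps, open above and at the mouth (-x), no floor. Origin on the table in its middle; x into the gaps, y along the wall. Gap centres y = -126, -42, 42, 126 mm, each 76 mm wide, mouth x = -50, back wall x = 45 to 57 mm; the wall's top is the rail (x = 51 mm) with a sprung flag at each gap's middle
- post_tall: the tall round wooden post, 18 mm across and 85 mm high, fixed just outside an end divider of the rack, at x = -20 mm, y = +182 or -182 mm of the rack: the end to count from. Origin at the centre of its foot
- post_low: the low round wooden post, 18 mm across and 35 mm high, fixed likewise at the opposite end of the rack (x = -20 mm). Origin at the centre of its foot
- ring_cutter: the only round ring cutter: a plain steel ring open at top and bottom, 66 mm outside and 60 mm inside diameter, 24 mm high, about 0.12 kg, loose on the table in front of the rack. Origin at the centre of its underside, z up. A closed pair of fingertips fits down inside it. When home against the back wall its origin is at x = +12 mm of the rack
- flag_a (a joint): small steel sprung flag on the rail at x = 51, y = -126 mm of the rack (next to the rack's -y end): a tongue 12 (x) by 5 (y) mm, from 33 to 63 mm above the table, hinged at its foot. Tips along the rail either way (rad, 0 upright, + towards the rack's -y) under about 1 N and springs back; fingertips passing at 48 mm above the table tip it about 1 rad
- flag_b (a joint): small steel sprung flag on the rail at x = 51, y = -42 mm of the rack (second from the rack's -y end): a tongue 12 (x) by 5 (y) mm, from 33 to 63 mm above the table, hinged at its foot. Tips along the rail either way (rad, 0 upright, + towards the rack's -y) under about 1 N and springs back; fingertips passing at 48 mm above the table tip it about 1 rad
- flag_c (a joint): small steel sprung flag on the rail at x = 51, y = +42 mm of the rack (second from the rack's +y end): a tongue 12 (x) by 5 (y) mm, from 33 to 63 mm above the table, hinged at its foot. Tips along the rail either way (rad, 0 upright, + towards the rack's -y) under about 1 N and springs back; fingertips passing at 48 mm above the table tip it about 1 rad
- flag_d (a joint): small steel sprung flag on the rail at x = 51, y = +126 mm of the rack (next to the rack's +y end): a tongue 12 (x) by 5 (y) mm, from 33 to 63 mm above the table, hinged at its foot. Tips along the rail either way (rad, 0 upright, + towards the rack's -y) under about 1 N and springs back; fingertips passing at 48 mm above the table tip it about 1 rad
- square_cutter: open square steel cutter, 50 x 50 x 30 mm, in the end gap of the rack on the rack's -y side. Bystander, loose; origin at the centre of its underside
- shaker: small aluminium can with a cap, 44 mm across, 50 mm high, in the end gap of the rack on the rack's +y side. Bystander, loose; origin at the centre of its underside
- jar: lidded glass jar, 70 mm across, 110 mm high, to the left of the rack. Bystander, loose; origin at the centre of its underside
- mug: white mug, 80 mm across, 85 mm high, to the right of the rack. Bystander, loose; origin at the centre of its underside
- brush: pastry brush lying flat to the right, in front. Bystander, loose
- scraper: bench scraper with a wooden grip, 130 mm long, lying flat to the left, in front. Bystander, loose
- weight_tin: closed round aluminium tin, 68 mm across, 50 mm high, to the left, behind. Bystander, loose; origin at the centre of its underside
Things that resemble listed ones, but are neither listed nor needed, are in the scene too. Of the things that look like the post_tall, the smallest one is meant.

How it is judged:
On the way, in this order (a step that is already met when the one before it is completed fails the run):
1. the flag of the first gap, counted from the tall post, is flicked (((y of post_tall in the frame of rack above 0 m and (value of joint flag_d above 0.35 rad or value of joint flag_d below -0.35 rad)) or (y of post_tall in the frame of rack below 0 m and (value of joint flag_a above 0.35 rad or value of joint flag_a below -0.35 rad)))), for 0.02 s.
2. the flag of the second gap is flicked (((y of post_tall in the frame of rack above 0 m and (value of joint flag_c above 0.35 rad or value of joint flag_c below -0.35 rad)) or (y of post_tall in the frame of rack below 0 m and (value of joint flag_b above 0.35 rad or value of joint flag_b below -0.35 rad)))), for 0.02 s.
3. the flag of the third gap is flicked (((y of post_tall in the frame of rack above 0 m and (value of joint flag_b above 0.35 rad or value of joint flag_b below -0.35 rad)) or (y of post_tall in the frame of rack below 0 m and (value of joint flag_c above 0.35 rad or value of joint flag_c below -0.35 rad)))), for 0.02 s.
4. the ring cutter is home in the third gap (x of ring_cutter in the frame of rack above 0.004 m and ((y of post_tall in the frame of rack above 0 m and y of ring_cutter in the frame of rack between -0.054 and -0.03 m) or (y of post_tall in the frame of rack below 0 m and y of ring_cutter in the frame of rack between 0.03 and 0.054 m)) and height (world z) of ring_cutter below 0.006 m and angle between ring_cutter's own z axis and vertical below 0.1 rad), for 0.2 s.
At the end, for the whole second after the job is handed in: The ring cutter stands flat on the table, at rest, in the third gap counted from the tall post (within 12 mm of the gap's centre line), within 8 mm of touching the back wall; all flags are upright again (within 0.15 rad) (all of step 4 and linear speed of ring_cutter below 0.01 m/s and value of joint flag_a between -0.15 and 0.15 rad and value of joint flag_b between -0.15 and 0.15 rad and value of joint flag_c between -0.15 and 0.15 rad and value of joint flag_d between -0.15 and 0.15 rad).
It fails at once if the ring cutter is lifted more than 12 mm or tipped more than 0.4 rad (height (world z) of ring_cutter above 0.012 m or angle between ring_cutter's own z axis and vertical above 0.4 rad).
It fails at once if the flag of the fourth gap is tipped by more than 0.35 rad ((y of post_tall in the frame of rack above 0 m and (value of joint flag_a above 0.35 rad or value of joint flag_a below -0.35 rad)) or (y of post_tall in the frame of rack below 0 m and (value of joint flag_d above 0.35 rad or value of joint flag_d below -0.35 rad))).
It fails at once if a bystander is moved more than 25 mm (distance of any of square_cutter, shaker, jar, mug, brush, scraper, weight_tin from where it was at the start of the episode above 0.025 m).
It also fails if it takes over 59 s, if anything falls off the work surface, if the arm or the gripper's body presses on something with over 40 N, if the wrist force passes 120 N, or if a joint passes its speed limit or range.

## Working session

There is one attempt and no reset: what is moved stays moved. The work goes in short steps, Python scripts to look and compute and a shell command to move; the robot and the scene stay as the last step left them, time stands still between calls to the robot, and variables do not carry over. Pictures are saved under pics/ and viewed, at most 10 in all, crops included, and the job is handed in when it is done.

```bash
mkdir -p pics; python3 - <<'E'
from workcell import *
import cv2,numpy as np
for n in("scene","top"):
    f=grab_frame(n);np.savez(n+"0.npz",**f);cv2.imwrite(f"pics/{n}0.png",f["image"][:,:,::-1]);print(n,f["fx"],f["cx"],f["cy"],f["extrinsics"].round(3).tolist())
print(get_state())
E
```

```text
scene 507.58888350811475 313.60525610949793 194.89395694668428 [[-0.164, 0.986, -0.019, 0.093], [0.775, 0.117, -0.621, -0.385], [-0.61, -0.117, -0.783, 1.706], [0.0, 0.0, 0.0, 1.0]]
top 423.30599854258963 325.7364520548704 202.90498337936512 [[0.024, -1.0, -0.01, -0.003], [-0.983, -0.021, -0.18, 0.556], [0.179, 0.014, -0.984, 1.122], [0.0, 0.0, 0.0, 1.0]]
{'time': 0.1, 'qpos': array([ 1.13112814e+00,  2.64670171e-01,  1.60520529e+00,  5.90962500e-06,
        1.27373615e+00, -3.68918744e-02]), 'joint_velocities': array([-8.10930674e-04, -6.36945608e-04, -3.58339725e-03, -5.58429182e-05,
       -2.25449626e-03, -2.95557071e-03]), 'joint_efforts': array([-2.18904984e-04, -5.03619969e+01, -3.58072007e+01,  7.30761420e-02,
        2.33004650e-02, -4.62274068e-05]), 'position': array([0.26431181, 0.62042158, 0.24553503]), 'tcp_rot': array([-0.62831755, -3.07762628,  0.0030792 ]), 'wrist_force': array([ 1.03567647,  0.05594094, -0.93587613]), 'moment': array([-0.00836217, -0.03375918, -0.00261811]), 'grip_force': 0.0, 'width': 0.088122697700578}
```

View pics/top0.png

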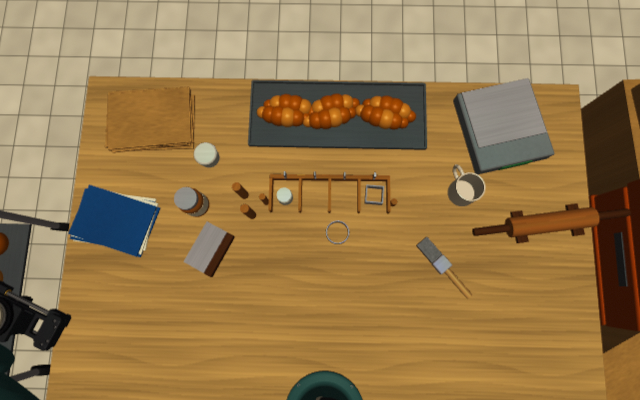

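View pics/scene0.png

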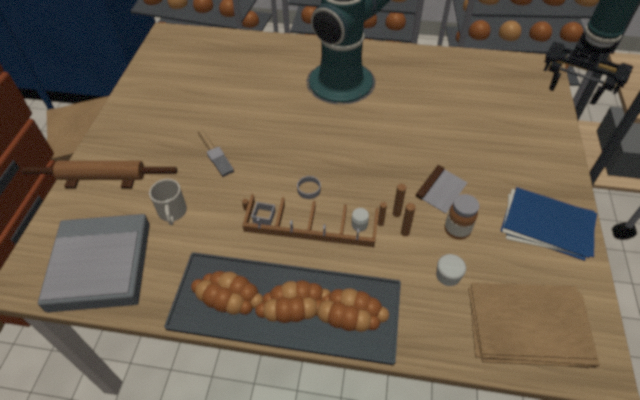

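The top view shows the rack at u 270–390, v 175–212, with its mouth toward the robot. The shaker (285,196) is in the left gap (+y) and the square cutter (374,195) in the right gap. The ring is at (337,232). There are posts at (264,199) and (394,202) beside the ends, with two larger lookalikes at (239,189) and (248,211). I'll measure these.

```bash
cat > h.py <<'E'
import numpy as np,cv2
from workcell import *
def load(n): return dict(np.load(n+".npz"))
def cloud(f):
    d=f["depth"];v,u=np.indices(d.shape);E=f["extrinsics"]
    p=np.stack([(u-f["cx"])/f["fx"]*d,(v-f["cy"])/f["fy"]*d,d],-1)
    return (p-E[:3,3])@E[:3,:3]
def ray(f,u,v,z):
    E=f["extrinsics"];R=E[:3,:3];c=-R.T@E[:3,3]
    r=R.T@np.array([(u-f["cx"])/f["fx"],(v-f["cy"])/f["fy"],1]);return c+r*(z-c[2])/r[2]
E
python3 - <<'E'
from h import *
for n,(a,b,c,d) in dict(top=(225,160,410,250),scene=(225,165,430,255)).items():
    f=load(n+"0");P=cloud(f);im=f["image"][b:d,a:c,::-1]
    cv2.imwrite(f"pics/{n}c.png",cv2.resize(im,None,fx=3.8,fy=3.8,interpolation=cv2.INTER_CUBIC))
    z=P[...,2]
    sub=np.zeros(z.shape,np.uint8);sub[b:d,a:c]=((z[b:d,a:c]>.015)&(f["depth"][b:d,a:c]>0))
    k,L,S,C=cv2.connectedComponentsWithStats(sub,connectivity=4)
    for i in range(1,k):
        if S[i,4]<8: continue
        Q=P[L==i];t=Q[Q[:,2]>np.percentile(Q[:,2],90)-.006]
        print(n,C[i].round(),S[i,4],"zmax",np.percentile(Q[:,2],95).round(3),"top",np.median(t,0).round(3),"ext",np.ptp(t,0).round(3))
E
```

```text
top [327. 186.] 1271 zmax 0.062 top [0.62  0.005 0.032] ext [0.107 0.378 0.059]
top [239. 189.] 153 zmax 0.118 top [0.584 0.246 0.115] ext [0.022 0.022 0.01 ]
top [374. 193.] 118 zmax 0.033 top [ 0.593 -0.129  0.03 ] ext [0.053 0.052 0.011]
top [284. 195.] 213 zmax 0.053 top [0.579 0.128 0.05 ] ext [0.041 0.04  0.009]
top [247. 210.] 140 zmax 0.118 top [0.526 0.222 0.114] ext [0.023 0.021 0.008]
top [340. 225.] 49 zmax 0.027 top [ 0.501 -0.043  0.024] ext [0.051 0.057 0.008]
top [332. 239.] 31 zmax 0.026 top [ 0.454 -0.006  0.023] ext [0.035 0.043 0.008]
top [228. 239.] 88 zmax 0.025 top [0.453 0.283 0.021] ext [0.045 0.023 0.01 ]
scene [227. 168.] 30 zmax 0.022 top [ 0.454 -0.269  0.017] ext [0.028 0.018 0.008]
scene [424. 188.] 153 zmax 0.024 top [0.446 0.287 0.02 ] ext [0.078 0.035 0.01 ]
scene [308. 185.] 134 zmax 0.026 top [ 0.485 -0.029  0.022] ext [0.067 0.065 0.009]
scene [399. 198.] 275 zmax 0.116 top [0.531 0.218 0.114] ext [0.028 0.021 0.011]
scene [314. 222.] 2232 zmax 0.057 top [0.579 0.126 0.051] ext [0.091 0.319 0.044]
scene [408. 217.] 292 zmax 0.116 top [0.587 0.243 0.114] ext [0.027 0.024 0.012]
```

View pics/topc.png

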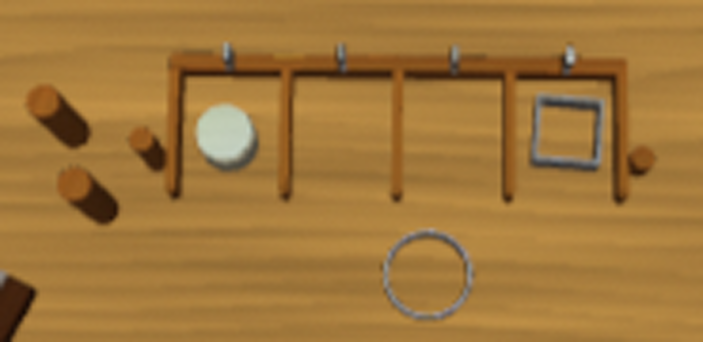

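View pics/scenec.png

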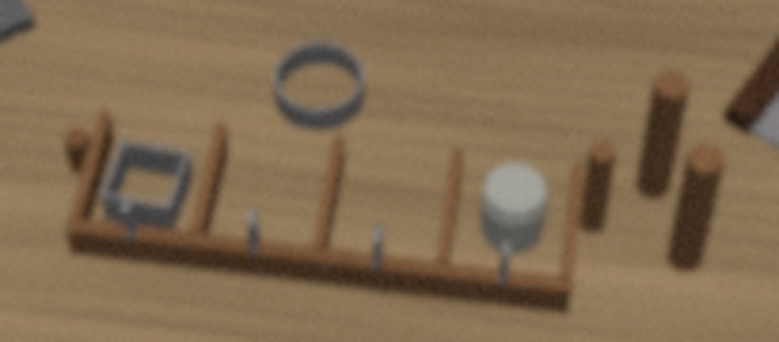

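The post next to the rack's left (+y) end casts a long shadow and stands well above the rack, and the right-hand post is low. So I count from +y: flag d, then c, then b. The ring centre is near crop (428,275). Next I'll fit the rack pose, the flags and the ring.

```bash
python3 - <<'E'
from h import *
for n in("top","scene"):
    f=load(n+"0");P=cloud(f);ok=f["depth"]>0
    X,Y,Z=P[...,0],P[...,1],P[...,2]
    # left post
    m=ok&(abs(Y-.19)<.02)&(X>.53)&(X<.6)&(Z>.04)&(Z<.1)
    print(n,"post+y",P[m].max(0).round(3),np.median(P[m&(Z>.075)],0).round(3),m.sum())
    # rail and dividers by top height
    w=ok&(Z>.024)&(Z<.036)&(X>.605)&(X<.66)&(abs(Y)<.2)
    q=P[w][:,:2];vx,vy,x0,y0=cv2.fitLine(q.astype(np.float32),cv2.DIST_HUBER,0,.001,.001).ravel()
    yaw=np.arctan2(-vx*np.sign(vy),abs(vy));print("rail",x0,y0,"yaw deg",np.degrees(yaw),"ext",q.min(0).round(3),q.max(0).round(3))
    w=ok&(Z>.024)&(Z<.036)&(X>.525)&(X<.605)&(abs(Y)<.2)
    k,L,S,C=cv2.connectedComponentsWithStats(w.astype(np.uint8))
    for i in range(1,k):
        if S[i,4]>12:
            q=P[L==i];print("  div",q.mean(0).round(4),q.min(0)[:2].round(3),q.max(0)[:2].round(3),S[i,4])
    w=ok&(Z>.042)&(Z<.075)&(X>.605)&(X<.67)&(abs(Y)<.2)
    k,L,S,C=cv2.connectedComponentsWithStats(w.astype(np.uint8))
    for i in range(1,k):q=P[L==i];print("  flag",q.mean(0).round(4),q[:,2].max().round(3),S[i,4],C[i].round())
    w=ok&(Z>.012)&(Z<.03)&(X>.43)&(X<.525)&(Y>-.08)&(Y<.03)
    q=P[w]; q=q[q[:,2]>.018]; A=np.c_[2*q[:,:2],np.ones(len(q))];s=np.linalg.lstsq(A,(q[:,:2]**2).sum(1),rcond=None)[0];print("ring",s[:2],np.sqrt(s[2]+s[0]**2+s[1]**2),len(q))
E
```

```text
top post+y [0.573 0.19  0.088] [0.565 0.182 0.085] 58
rail 0.6354505 0.022584666 yaw deg 0.34481275 ext [ 0.605 -0.169] [0.645 0.174]
  div [0.5683 0.1696 0.0295] [0.536 0.164] [0.604 0.182] 77
  div [0.5705 0.0855 0.0302] [0.537 0.082] [0.604 0.089] 70
  div [0.572  0.0009 0.0295] [ 0.539 -0.003] [0.605 0.004] 69
  div [ 0.5691 -0.0832  0.0297] [ 0.539 -0.087] [ 0.604 -0.078] 64
  div [ 0.5881 -0.1025  0.0295] [ 0.575 -0.104] [ 0.602 -0.1  ] 13
  div [ 0.5864 -0.1492  0.0292] [ 0.565 -0.152] [ 0.604 -0.146] 19
  div [ 0.5714 -0.1708  0.0308] [ 0.54  -0.188] [ 0.604 -0.162] 99
  div [ 0.5669 -0.1207  0.0298] [ 0.564 -0.14 ] [ 0.57  -0.101] 19
  flag [0.6357 0.1276 0.0573] 0.068 15 [284. 173.]
  flag [0.6369 0.0428 0.0558] 0.065 11 [314. 174.]
  flag [ 0.6368 -0.0407  0.0589] 0.065 10 [344. 174.]
  flag [ 0.6387 -0.1236  0.057 ] 0.063 13 [374. 174.]
ring [ 0.48076515 -0.02362373] 0.031246837774575972 78
scene post+y [0.579 0.21  0.1  ] [0.568 0.181 0.084] 125
rail 0.64042664 0.042119343 yaw deg -0.040910326 ext [ 0.605 -0.175] [0.649 0.169]
  div [ 0.5722 -0.1756  0.0304] [ 0.54  -0.193] [ 0.603 -0.166] 98
  div [ 0.5722 -0.0867  0.0289] [ 0.542 -0.092] [ 0.605 -0.083] 67
  div [ 0.5783 -0.1308  0.0285] [ 0.563 -0.157] [ 0.605 -0.104] 73
  div [ 0.573  -0.003   0.0294] [ 0.539 -0.008] [0.605 0.001] 67
  div [0.5709 0.0808 0.0292] [0.537 0.077] [0.604 0.085] 64
  div [0.5709 0.1676 0.0293] [0.535 0.16 ] [0.605 0.187] 85
  div [0.5951 0.1261 0.0303] [0.578 0.105] [0.604 0.146] 47
  flag [ 0.6422 -0.128   0.0552] 0.062 22 [258. 220.]
  flag [ 0.6408 -0.0439  0.0547] 0.064 23 [291. 224.]
  flag [0.6396 0.0398 0.0554] 0.067 20 [324. 227.]
  flag [0.6408 0.1236 0.0555] 0.066 18 [357. 232.]
ring [ 0.48260397 -0.02780599] 0.031320674739571605 108
```

```bash
python3 -m jog '[0,0,0,8.3,255, 0,0,0,8.3,255, 0,0,0,8.3,255, 0,0,0,8.3,255, 0,0,0,8.3,255, 0,0,0,8.3,255, 0,0,0,8.3,255, 0,0,0,8.3,255]' 10; python3 - <<'E'
from h import *
f=load("scene0");P=cloud(f)
m=(P[...,0]>.68)&(P[...,0]<.95)&(abs(P[...,1])<.3)&(f["depth"]>0)
print("bread top",np.percentile(P[m][:,2],99.5),"xmin of z>.03",P[m&(P[...,2]>.03)][:,0].min())
s=get_state();print(s["position"],s["tcp_rot"],s["qpos"])
E
```

```text
time: 0.9
position: [0.2644, 0.6206, 0.2459]
tcp_rot: [2.218, 2.225, -0.002]
wrist_force: [-0.4, 0.2, -0.5]
width: 0.0264
grip_force: 0.0
bread top 0.05941247088803824 xmin of z>.03 0.7876907565248323
[0.26439898 0.62060344 0.24592796] [ 2.21765520e+00  2.22461269e+00 -1.98317249e-03] [1.13111846e+00 2.64393178e-01 1.60482345e+00 2.18065275e-05
 1.27370991e+00 1.12797967e+00]
```

```bash
python3 -m jog '[-0.0375,0.031,0,0,255, -0.0375,0.031,0,0,255, -0.0375,0.031,0,0,255, -0.0375,0.031,0,0,255, -0.0375,0.031,0,0,255, -0.0375,0.031,0,0,255, -0.0375,0.031,0,0,255, -0.0375,0.031,0,0,255]'; python3 -m jog '[-0.0375,0.031,0,0,255, -0.0375,0.031,0,0,255, -0.0375,0.031,0,0,255, -0.0325,0.031,0,0,255, 0,0,0,0,255, 0,0,0,0,255]'
```

```text
time: 1.7
position: [0.516, 0.3214, 0.2462]
tcp_rot: [-2.211, -2.231, 0.001]
wrist_force: [0.0, 0.8, 1.1]
width: 0.0008
grip_force: 0.0
time: 2.3
position: [0.6407, 0.1783, 0.2458]
tcp_rot: [-2.213, -2.228, 0.002]
wrist_force: [-0.2, 0.0, 0.4]
width: 0.0005
grip_force: 0.0
```

```bash
python3 -m jog '[-0.013,-0.001,0,0,255, 0,0,0.045,0,255, 0,0,0.045,0,255, 0,0,0.045,0,255, 0,0,0.035,0,255, 0,0,0.02,0,255, 0,0,0,0,255, 0,0,0,0,255]'; python3 - <<'E'
from h import *
o=[]
for n,(a,b,c,d) in dict(top=(225,140,410,250),scene=(225,140,430,255)).items():
    f=grab_frame(n);o.append(cv2.resize(f["image"][b:d,a:c,::-1],(520,300),interpolation=cv2.INTER_CUBIC))
cv2.imwrite("pics/p1.png",np.vstack(o))
E
```

```text
time: 3.1
position: [0.6391, 0.167, 0.057]
tcp_rot: [-2.21, -2.233, 0.001]
wrist_force: [0.4, -0.7, 0.3]
width: 0.0004
grip_force: 0.0
```

View pics/p1.png

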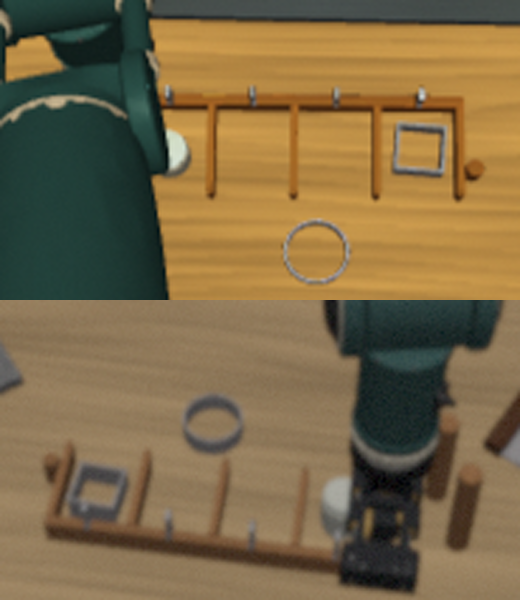

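The lower panel shows the closed fingertips at the outer end, above the rail and clear of the posts. Flag d is upright at (337,542). I'll sweep now.

```bash
python3 -m jog '[-0.015,0,0,0,255, -0.015,0,0,0,255, -0.015,0,0,0,255, -0.015,0,0,0,255, -0.015,0,0,0,255, -0.015,0,0,0,255, -0.015,0,0,0,255, -0.013,0,0,0,255]'; python3 -m jog '[-0.016,0,0,0,255, -0.016,0,0,0,255, -0.016,0,0,0,255, -0.016,0,0,0,255, -0.016,0,0,0,255, -0.016,0,0,0,255, -0.016,0,0,0,255, -0.016,0,0,0,255]';  python3 -m jog '[0,0,0,0,255, 0,0,0,0,255]'
```

```text
time: 4.0
position: [0.6406, 0.0468, 0.0565]
tcp_rot: [-2.212, -2.23, 0.0]
wrist_force: [0.4, 0.2, -0.6]
width: 0.0005
grip_force: 0.5
time: 4.8
position: [0.6421, -0.081, 0.0568]
tcp_rot: [2.211, 2.231, 0.0]
wrist_force: [0.3, 0.6, 0.4]
width: 0.0007
grip_force: 0.0
time: 5.0
position: [0.6419, -0.0802, 0.0566]
tcp_rot: [-2.212, -2.23, 0.0]
wrist_force: [0.2, 0.1, 0.2]
width: 0.0005
grip_force: 0.0
```

```bash
python3 -m jog '[0,0,-0.04,0,255, 0,0,-0.04,0,255, 0.0136,-0.04,0,0,255, 0.0136,-0.04,0,0,255, 0.0136,-0.04,0,0,255, 0.0136,-0.04,0,0,255, 0,0,0,0,255, 0,0,0,0,255]'; python3 - <<'E'
from h import *
f=grab_frame("scene");P=cloud(f);ok=f["depth"]>0;X,Y,Z=P[...,0],P[...,1],P[...,2]
cv2.imwrite("pics/p2.png",cv2.resize(f["image"][110:255,225:430,::-1],None,fx=3.5,fy=3.5,interpolation=cv2.INTER_CUBIC))
w=ok&(Z>.018)&(Z<.03)&(X>.43)&(X<.525)&(Y>-.08)&(Y<.03)
q=P[w];A=np.c_[2*q[:,:2],np.ones(len(q))];s=np.linalg.lstsq(A,(q[:,:2]**2).sum(1),rcond=None)[0];print("ring",s[:2],np.sqrt(s[2]+s[0]**2+s[1]**2),len(q))
# fingertip points near lowest
w=ok&(Z>.12)&(Z<.15)&(abs(X-.48)<.04)&(abs(Y+.03)<.04);print("tips",P[w].min(0),P[w].max(0),w.sum())
print(get_state()["position"])
E
```

```text
time: 5.8
position: [0.4809, -0.0259, 0.1368]
tcp_rot: [2.209, 2.233, 0.001]
wrist_force: [-0.4, 0.1, 0.2]
width: 0.0005
grip_force: 0.0
ring [ 0.48275903 -0.02779684] 0.03135754541135292 109Traceback (most recent call last):
  File "<stdin>", line 7, in <module>
    return umr_minimum(a, axis, None, out, keepdims, initial, where)
ValueError: zero-size array to reduction operation minimum which has no identity
```

View pics/p2.png

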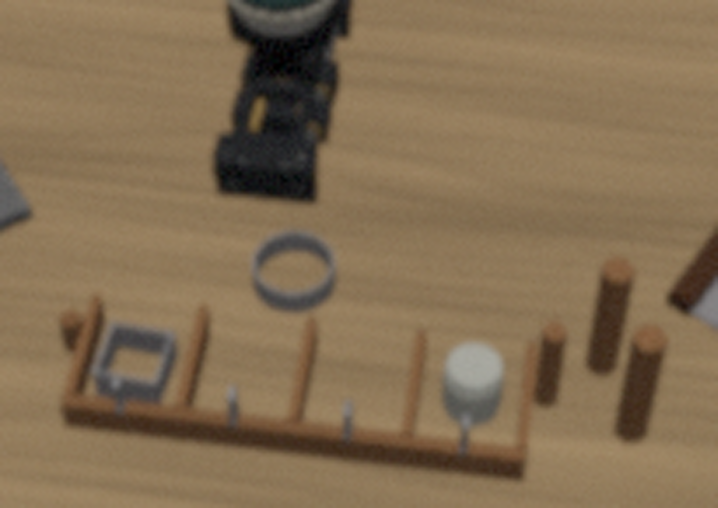

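The picture shows all flags upright, the ring at about (293,271) untouched, and the gripper above it. I'll descend into the ring.

```bash
python3 -m jog '[0,0.001,0.04,0,255, 0,0,0.035,0,255, 0,0,0.015,0,255, 0,0,0.01,0,255, 0,0,0.01,0,255, 0,0,0.009,0,255, 0,0,0,0,255]'; python3 - <<'E'
from h import *
o=[]
for n,(a,b,c,d) in dict(top=(255,160,410,260),scene=(225,140,430,255)).items():
    f=grab_frame(n);o.append(cv2.resize(f["image"][b:d,a:c,::-1],(520,300),interpolation=cv2.INTER_CUBIC))
    P=cloud(f);X,Y,Z=P[...,0],P[...,1],P[...,2];w=(f["depth"]>0)&(Z>.016)&(Z<.03)&(X>.43)&(X<.525)&(Y>-.08)&(Y<.03)
    q=P[w];print(n,len(q),q.min(0),q.max(0))
cv2.imwrite("pics/p3.png",np.vstack(o))
E
```

```text
time: 6.55
position: [0.4824, -0.0267, 0.017]
tcp_rot: [-2.211, -2.231, 0.001]
wrist_force: [-0.2, 0.6, -1.0]
width: 0.0002
grip_force: 0.0Traceback (most recent call last):
  File "<stdin>", line 6, in <module>
    return umr_minimum(a, axis, None, out, keepdims, initial, where)
ValueError: zero-size array to reduction operation minimum which has no identity
```

```bash
python3 -m jog '[-0.008,0,0,0,255, -0.008,0,0,0,255, -0.008,0,0,0,255, -0.007,0,0,0,255, 0,0,0,0,255, 0,0,0,0,255]'; cat > r.py <<'E'
from h import *
f=grab_frame("scene");P=cloud(f);ok=f["depth"]>0;X,Y,Z=P[...,0],P[...,1],P[...,2]
np.savez("last.npz",**f)
hsv=cv2.cvtColor(f["image"],cv2.COLOR_RGB2HSV)
w=ok&(Z>.019)&(Z<.027)&(X>.43)&(X<.628)&(Y>-.1)&(Y<.03)&(hsv[...,1]<90)
q=P[w][:,:2];best=None;rng=np.random.default_rng(0)
for _ in range(500):
    s=q[rng.choice(len(q),3,False)];A=np.c_[2*s,np.ones(3)]
    try:c=np.linalg.solve(A,(s**2).sum(1))[:2]
    except Exception:continue
    i=abs(np.hypot(*(q-c).T)-.0315)<.003
    if best is None or i.sum()>best[0]:best=(i.sum(),c,i)
i=best[2];s=q[i];c=np.linalg.lstsq(np.c_[2*s,np.ones(len(s))],(s**2).sum(1),rcond=None)[0]
print("ring",c[:2],np.sqrt(c[2]+c[0]**2+c[1]**2),best[0],len(q),get_state()["position"])
E
python3 r.py
```

```text
time: 7.2
position: [0.4828, -0.0581, 0.0178]
tcp_rot: [2.212, 2.23, 0.0]
wrist_force: [0.3, 0.3, -0.3]
width: 0.0002
grip_force: 0.0
ring [ 0.48689897 -0.04470919] 0.031159277662524926 35 37 [ 0.48274256 -0.05786378  0.01774425]
```

```bash
python3 -m jog '[0.008,0,0,0,255, 0.0075,0,0,0,255, 0,0.013,0,0,255, 0,0.013,0,0,255, 0,0.013,0,0,255, 0,0.013,0,0,255, 0,0,0,0,255]'; python3 r.py;
```

```text
time: 7.95
position: [0.5378, -0.0419, 0.0182]
tcp_rot: [2.21, 2.23, 0.003]
wrist_force: [-0.3, -0.2, 0.7]
width: 0.0003
grip_force: 0.0
ring [ 0.52725704 -0.04198007] 0.029671180617329863 20 20 [ 0.53626806 -0.04187091  0.01787731]
```

```bash
python3 -m jog '[-0.001,0.013,0,0,255, 0,0.013,0,0,255, 0,0.013,0,0,255, 0,0.013,0,0,255, 0,0.01,0,0,255, 0,0.005,0,0,255, 0,0,0,0,255]'; python3 r.py;
```

```text
time: 8.7
position: [0.6026, -0.0421, 0.0178]
tcp_rot: [2.211, 2.231, 0.001]
wrist_force: [0.4, 0.1, -0.1]
width: 0.0004
grip_force: 0.0
ring [ 0.5914765  -0.04440605] 0.03162329546963703 20 20 [ 0.60188611 -0.04205419  0.01764387]
```

Ring x is 0.5915 and home is about 0.599, so I'll creep forward until there is contact force.

```bash
python3 -m jog '[0,0.002,0,0,255, 0,0.002,0,0,255, 0,0.002,0,0,255, 0,0,0,0,255]'; python3 -m jog '[0,0.001,0,0,255, 0,0.001,0,0,255, 0,0,0,0,255]'; python3 -m jog '[0,0.001,0,0,255, 0,0.001,0,0,255, 0,0,0,0,255]'; python3 r.py
```

```text
time: 9.15
position: [0.6078, -0.042, 0.0178]
tcp_rot: [2.211, 2.231, 0.0]
wrist_force: [-0.7, 1.0, -0.4]
width: 0.0007
grip_force: 0.1
time: 9.45
position: [0.6098, -0.042, 0.0178]
tcp_rot: [2.211, 2.231, 0.0]
wrist_force: [-0.2, -0.1, -1.1]
width: 0.0003
grip_force: 0.1
time: 9.75
position: [0.6119, -0.042, 0.0178]
tcp_rot: [2.211, 2.231, 0.0]
wrist_force: [0.1, 0.6, 0.1]
width: 0.0007
grip_force: 0.1
ring [ 0.59990187 -0.04384918] 0.03057879623282153 22 22 [ 0.61178912 -0.04200442  0.01770499]
```

```bash
python3 -m jog '[0,0.001,0,0,255, 0,0.001,0,0,255, 0,0,0,0,255]'; python3 -m jog '[0,0.001,0,0,255, 0,0.001,0,0,255, 0,0,0,0,255]'; python3 r.py
```

```text
time: 10.1
position: [0.6138, -0.042, 0.0177]
tcp_rot: [2.211, 2.232, 0.0]
wrist_force: [-0.6, 0.3, -0.6]
width: 0.0008
grip_force: 0.1
time: 10.4
position: [0.6142, -0.0419, 0.0176]
tcp_rot: [-2.209, -2.23, 0.003]
wrist_force: [-6.8, -0.3, 4.7]
width: 0.0003
grip_force: 3.2
ring [ 0.60182777 -0.04350191] 0.03086709175012023 22 22 [ 0.6141308  -0.04193017  0.01754305]
```

The −6.8 N at the wall means the ring is home. I'll back off, lift clear and check.

```bash
python3 -m jog '[0,-0.004,0,0,255, 0,-0.006,0,0,255, 0,0,0,0,255, 0,0,-0.01,0,255, 0,0,-0.03,0,255, 0,0,-0.05,0,255, 0,0,-0.05,0,255, 0,-0.05,0,0,255]'; python3 -m jog '[0,-0.05,0,0,255, 0,-0.05,0,0,255, 0,-0.05,0,0,255, 0,0,0,0,255, 0,0,0,0,255, 0,0,0,0,255]'; python3 r.py; python3 - <<'E'
from h import *
f=load("last");P=cloud(f);X,Y,Z=P[...,0],P[...,1],P[...,2]
w=(f["depth"]>0)&(Z>.042)&(Z<.075)&(X>.625)&(X<.67)&(abs(Y)<.2)
k,L,S,C=cv2.connectedComponentsWithStats(w.astype(np.uint8))
for i in range(1,k):q=P[L==i];print("  flag",q.mean(0).round(4),q[:,2].max().round(3),S[i,4])
g=grab_frame("top")
cv2.imwrite("pics/p4.png",np.vstack([cv2.resize(a["image"][y:y+100,x:x+205,::-1],(600,290),interpolation=cv2.INTER_CUBIC) for a,x,y in((g,215,150),(f,225,160))]))
E
```

```text
time: 11.25
position: [0.5673, -0.0436, 0.1696]
tcp_rot: [2.198, 2.218, 0.024]
wrist_force: [0.6, -0.7, 0.6]
width: 0.0005
grip_force: 0.0
time: 11.85
position: [0.4076, -0.0441, 0.1592]
tcp_rot: [2.209, 2.229, 0.003]
wrist_force: [-0.0, -1.1, 0.3]
width: 0.0006
grip_force: 0.0
ring [ 0.60130043 -0.04411307] 0.031224671898440016 82 85 [ 0.40783749 -0.04410776  0.15902823]
  flag [ 0.6418 -0.1278  0.0554] 0.063 22
  flag [ 0.6406 -0.0441  0.0544] 0.064 23
  flag [0.6406 0.04   0.0568] 0.065 20
  flag [0.6405 0.1236 0.0561] 0.064 17
```

View pics/p4.png

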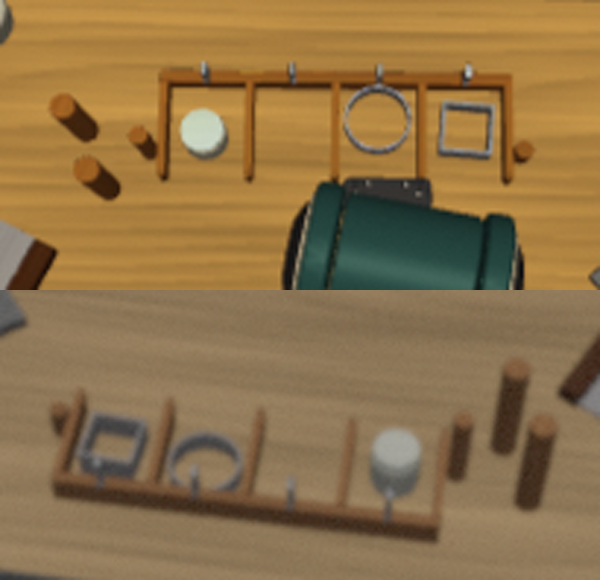

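The ring sits flat in the third gap against the wall, at (377,119) in the upper panel. All four flags are upright and the bystanders have not moved.

```bash
python3 -c "from workcell import *; print(hand_in())"
```

```text
the job is handed in; nothing more can be done
None
```

I ran the fingertips past flags d, c and b in that order, then pushed the ring cutter home in the third gap and handed the job in. The last pictures show the ring flat against the back wall, all four flags upright and the rack's neighbours in place. I did not see the flags tip, so the flicks rest on the measured path at flag height, and the hand-in gave no verdict.

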